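# Close up the bread bin

### The arm

A 6-joint arm with a two-finger parallel gripper is mounted at the origin on the work surface. World frame = base frame: x ahead of the robot, y to its left, z up, the work surface at z = 0. Lengths are in m, angles in rad, forces in N, time in s.
With the tool pointing down it reaches from about 0.275 to 0.825 m from the base axis. Payload 5.2 kg.
Tool frame: the origin (TCP) lies on the centre line of the jaws, within the pads' length; the fingertips stand 19 mm ahead of it and the grasp point (between the pads) is the TCP; z points along the fingers, y is the line along which they close (so a half turn about z gives the same grasp; the last joint's range is limited). The gripper opens to 93 mm and grips with 3 to 60 N. Pads are 15 mm wide; open, the fingers measure 128 mm over their backs; the gripper's body (75 mm by 188 mm) begins 65 mm behind the grasp point.
Start: joints at [-1.362, 0.259, 1.535, -0, 1.348, -0.203], TCP at [0.22, -0.504, 0.238] pointing down, gripper open.
Joint ranges: [-3.14, 3.14], [-0.91, 2.08], [0.19, 2.58], [-1.22, 4.36], [0.22, 2.71], [-3.12, 3.12]. Speed limits (rad/s): [2.57, 2.57, 3.14, 3.14, 3.14, 3.14].

### API

Orientations are given as a 3x3 rotation matrix whose columns are the frame's x, y, z axes.
In Python, from plant import sensors, read_camera, get_calibration, ticket gives the robot as it stands.
- The arm moves only by the tool arm_command, never from a script. Its argument "rows" is a list that holds one entry, the list of rows, each a list of 5 numbers: the closure, from -1 (fully open) to 1 (shut), so that 0 is half open, then the shift along the world's x, y, z in mm, then the turn about the world's z in rad. In form: [[[jaw, tx, ty, tz, yaw], ...]]. A call has 1 to 5 rows; each row is the pose to reach, as a shift and turn from the pose commanded when the call began; what a row does not reach only later rows make up. A row lasts 1/12 s, in which the tool goes at most 41.7 mm and 7.16 degrees, less where a joint would pass 70% of its speed; a pose out of reach is approached as far as the arm can. A call with a gripper value outside its range is refused whole. The fingers move at their own pace and stop on an object; "force" is the grip in N (left out, the last holds). Time passes only in rows, so rows that repeat a pose let the fingers close. It gives the time, the measured TCP pose, the force, the opening and the grip force at its end, in the units of the state.
- sensors.sense(): the state, without advancing time (a new reading comes with each control period).
- read_camera(name): name is "scene" or "top" or "wrist"; returns (picture, depth): 420x560x3 uint8, red, green, blue; 420x560 float32, m along the optical axis (not along the pixel's ray), 0 where there is no reading.
- get_calibration(name): a dict with "intrinsics" (3x3 intrinsics, pixels), "D" ([k1, k2, p1, p2, k3] as OpenCV has them; the pictures are not rectified), "rvec" (rotation vector, rad) and "tvec" (3), from world to camera coordinates, as OpenCV has them; the wrist camera has in their place "tool_from_camera" (4x4, takes a point from camera to tool coordinates, whose origin is the TCP and whose axes are the flange's). Camera axes: x right, y down, z forward; pixel columns grow to the right and rows downward; lengths in m; the calibration is good to about 2 mm. A picture is of the moment at which its call begins: read the wrist's pose just before it. get_calibration takes no time and is no camera call.
- ticket.job_done(): hands the job in; it is judged then, once.
The state is a dict: "time": time; "joint_positions": joint angles; "dq": joint speeds; "joint_efforts": joint torques, N m; "ee_pos": TCP position; "eef_rot": TCP orientation; "wrist_force": force on the tool from outside, world axes, zero at the start; "torque": the same for the moment, N m; "grip_width": finger opening in m; "grasp_force": force on a finger pad.
Only numpy, scipy, OpenCV 4.12 (cv2) and the standard library are available. Lean on these libraries where they do the work, as an engineer would, in place of code of your own. Each camera call takes 0.05 s, during which the arm holds its last target. There are 200 camera calls.

### The job

Close up the bread bin after breakfast, pushing with the fingertips only and gripping nothing: first push both of its drawers fully home, then push the raised lid down until it is shut. Push steadily without slamming anything, never pull a drawer or the lid further open, leave the loaf where it lies, and do not shift, tip or pick up anything standing around the bin.

Things in the scene. Friction and masses are not known exactly. Their poses are not given: they have to be found in the camera images.
- bin: fixed pine bread bin. Origin: centre of its underside; x points from its front (drawers, robot side) to its back, y to its left end, z up. Plinth 240 (x) x 340 (y) x 68 mm high, front at x = -120 mm, with two drawers side by side at y = +81 and -81 mm. On it an open box, set back to x = -65..120 mm, rim at z = 150 mm, leaving a 55 mm ledge in front. A lid is hinged on the back rim
- left_drawer (a joint): how far the left drawer (bin +y side) stands out, m: 0 = home, grows as it comes out towards the robot, stop at 0.13. It slides along the bin's x axis with about 1.5 N of friction and stays where it is left
- right_drawer (a joint): the same for the right drawer (bin -y side)
- lid (a joint): lid angle, rad: 0 = shut, grows as the front edge rises, stop at 1.15. The hinge is stiff: the lid stays at any angle by itself and takes a few N at its front edge to push down
- loaf: brown loaf, 95 x 205 mm, 65 mm tall, lying inside the bin; origin under its centre
- left_drawer_face (a point): centre of the outer face of the left drawer's front panel (158 mm wide, 58 mm tall from 4 to 62 mm above the worktop, 12 mm thick, shutting against the plinth's front, not into it). A brass knob (18 mm ball, reaching 23 mm out of the face) sits in the middle of the face; axes as the bin's
- right_drawer_face (a point): centre of the outer face of the right drawer's front panel (158 mm wide, 58 mm tall from 4 to 62 mm above the worktop, 12 mm thick, shutting against the plinth's front, not into it). A brass knob (18 mm ball, reaching 23 mm out of the face) sits in the middle of the face; axes as the bin's
- lid_edge (a point): middle of the lid's front (free) edge, on its upper face. The lid is a bare pine board 195 mm from hinge to front edge, 348 mm wide, 12 mm thick; own x axis points from front edge to hinge, z out of its upper face. Shut, its upper face is 163 mm above the worktop
- lid_hinge (a point): middle of the lid's hinge line (along the bin's y axis) at the back rim, 151 mm above the worktop, in the plane of the lid's underside
- jam_jar: jam jar, amber glass with a steel cap, 66 mm across, 95 mm tall, upright beside the bin's left end; origin under its centre
- mug: blue mug, 80 mm across, 92 mm tall, upright beside the bin's right end; origin under its centre
- egg_cup: white egg cup, 48 mm across, 55 mm tall, standing off one front corner of the bin, left or right; origin under its centre
- salt: steel salt cellar, 48 mm across, 90 mm tall, standing off the other front corner of the bin; origin under its centre
- pepper: dark wooden pepper mill, 52 mm across, 127 mm tall, standing beside one end of the bin, behind the mug or the jam jar; origin under its centre
- honey_pot: small white pot with a brass cap, 56 mm across, 70 mm tall, standing beside the other end of the bin; origin under its centre
Mind the look-alikes: they are no part of the job. Leave any purple look-alike of the pepper alone.

How it is judged:
On the way, in this order (a step that is already met when the one before it is completed fails the run):
1. both drawers are home while the lid still stands open (value of joint each of left_drawer, right_drawer below 0.004 m and value of joint lid above 0.3 rad), for 0.1 s.
2. the lid is shut (value of joint lid below 0.03 rad), for 0.2 s.
At the end, for the whole second after the job is handed in: Both drawers within 4 mm of home, the lid within 0.03 rad of shut, everything at rest (value of joint each of left_drawer, right_drawer below 0.004 m and value of joint lid below 0.03 rad and linear speed of each of jam_jar, mug, egg_cup, salt, pepper, honey_pot, loaf below 0.02 m/s); the robot touches nothing.
It fails at once if the lid is pushed down before both drawers are home (below 0.3 rad with a drawer more than 10 mm out) (value of joint lid below 0.3 rad and value of joint any of left_drawer, right_drawer above 0.01 m).
It fails at once if a drawer is pulled out beyond 0.11 m or the lid lifted beyond 1.08 rad (value of joint any of left_drawer, right_drawer above 0.11 m or value of joint lid above 1.08 rad).
It fails at once if a drawer is slammed (faster than 0.5 m/s) or the lid is (faster than 3 rad/s) (velocity of joint any of left_drawer, right_drawer below -0.5 m/s or velocity of joint lid below -3 rad/s).
It fails at once if a thing around the bin is shifted or lifted by more than 15 mm, or a standing one tipped by more than 0.35 rad (distance of any of jam_jar, mug, egg_cup, salt, pepper, honey_pot from where it was at the start of the episode above 0.015 m or angle between any of jam_jar, mug, egg_cup, salt, pepper, honey_pot's own z axis and vertical above 0.35 rad).
It fails at once if the loaf is shifted by more than 25 mm or lifted (distance of loaf from where it was at the start of the episode above 0.025 m).
It also fails if it takes over 56 s, if anything falls off the work surface, if the arm or the gripper's body presses on something with over 40 N, if the wrist force passes 120 N, or if a joint passes its speed limit or range.

## Working session

There is one attempt and no reset: what is moved stays moved. The work goes in short steps, Python scripts to look and compute and a tool call to move; the robot and the scene stay as the last step left them, time stands still between calls to the robot, and variables do not carry over. Pictures are saved under pics/ and viewed, at most 10 in all, crops included, and the job is handed in when it is done.

Besides the shell and the picture viewer there is one more tool, called after "Request:" in YAML: its name, and indented under it one key for each argument. arm_command: Moves the arm, as the interface text tells. Its arguments: {"type":"object","properties":{"rows":{"type":"array","items":{"type":"array","items":{"type":"array","items":{"type":"number"}}}},"force":{"type":"number"}},"required":["rows"]}

```bash
mkdir -p pics; cat > h.py <<'E'
import numpy as np, cv2
from plant import sensors, read_camera, get_calibration, ticket
def grab(n):
    s=sensors.sense(); im,d=read_camera(n); np.savez(f'{n}.npz',im=im,d=d,p=s['ee_pos'],R=s['eef_rot']); return im,d
def world(n,uv,z=None):
    """uv Nx2 -> world by depth, in saved frame"""
    f=np.load(f'{n}.npz'); c=get_calibration(n); K=np.array(c['intrinsics'],float);D=np.array(c['D'],float)
    uv=np.array(uv,float).reshape(-1,2)
    r=cv2.undistortPoints(uv[:,None],K,D)[:,0]; r=np.c_[r,np.ones(len(r))]
    dd=np.array([f['d'][int(round(v)),int(round(u))] for u,v in uv])
    R=cv2.Rodrigues(np.array(c['rvec'],float))[0]; t=np.array(c['tvec'],float).ravel()
    if z is not None:
        o=-R.T@t; w=r@R; return o+w*((z-o[2])/w[:,2])[:,None]
    return (r*dd[:,None]-t)@R
E
python3 - <<'E'
from h import *
for n in('top','scene'):
    im,d=grab(n); cv2.imwrite(f'pics/{n}0.png',im[...,::-1])
s=sensors.sense();print(s['time'],s['ee_pos'],s['eef_rot'])
E
```

```text
0.1 [ 0.22007916 -0.50356958  0.23692127] [[ 9.16391373e-01  4.00283314e-01 -3.46765631e-04]
 [ 4.00283347e-01 -9.16390099e-01  1.55855074e-03]
 [ 3.06089263e-04 -1.56704696e-03 -9.99998725e-01]]
```

View pics/top0.png

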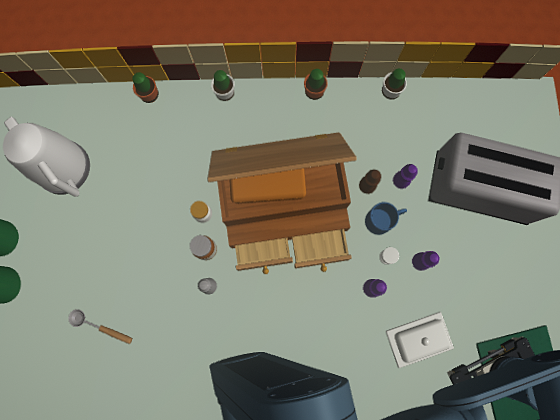

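View pics/scene0.png

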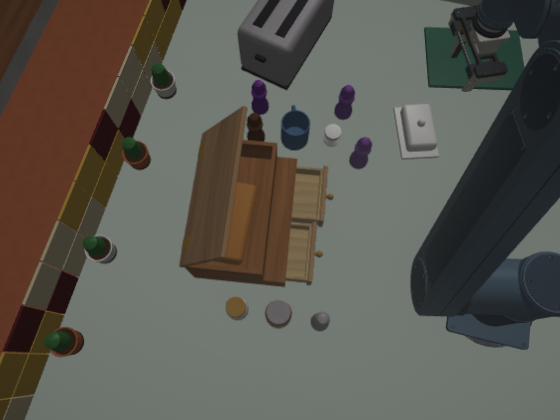

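```bash
python3 - <<'E'
from h import *
im=np.load('top.npz')['im'][120:310,180:450]
cv2.imwrite('pics/c1.png',cv2.resize(im,(792,557),interpolation=cv2.INTER_CUBIC)[...,::-1])
E
```

```text
(no output)
```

View pics/c1.png

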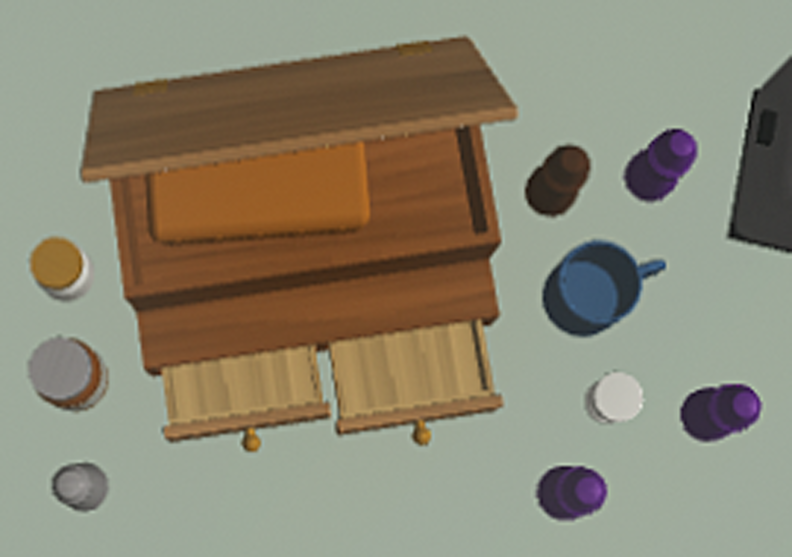

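```bash
python3 - <<'E'
from h import *
np.set_printoptions(precision=4,suppress=True)
def C(l): return np.array(l)/2.9333+[180,120]-0.33
L=world('top',C([(166,438),(329,415),(339,433),(501,406)]),.062);print('drw',L)
P=world('top',C([(150,371),(497,320)]),.068);print('plinth',P)
print('rim',world('top',C([(128,300),(498,242)]),.150))
print('knobs z.033',world('top',C([(251,441),(422,435)]),.033))
q=[(100,165),(200,152),(300,137),(400,122),(500,108),(110,110),(290,85),(450,60),(200,120),(400,95)]
W=world('top',C(q));print('lid',W)
A=np.c_[W[:,:2],np.ones(len(W))];c=np.linalg.lstsq(A,W[:,2],rcond=None)[0];print(c,np.arctan(np.hypot(*c[:2])),'yaw',np.arctan2(c[1],c[0])+0, A@c-W[:,2])
print('plinth dir',np.arctan2(*(P[0]-P[1])[:2])) 
for n,uv in dict(salt=(72,483),egg=(617,397),jar=(62,368),mug=(600,280),pepper=(570,160),honey=(57,262),pp=(590,490),pp2=(742,407)).items(): print(n,world('top',C([uv])))
E
```

```text
drw [[ 0.4626  0.07    0.062 ]
 [ 0.4827 -0.0831  0.062 ]
 [ 0.4657 -0.0923  0.062 ]
 [ 0.4891 -0.2451  0.062 ]]
plinth [[ 0.5252  0.0849  0.068 ]
 [ 0.57   -0.2435  0.068 ]]
rim [[ 0.5794  0.0954  0.15  ]
 [ 0.6282 -0.2353  0.15  ]]
knobs z.033 [[ 0.4609 -0.0085  0.033 ]
 [ 0.4648 -0.1724  0.033 ]]
lid [[ 0.6604  0.0975  0.3078]
 [ 0.6691  0.0186  0.3106]
 [ 0.6804 -0.0598  0.3102]
 [ 0.6931 -0.1388  0.3058]
 [ 0.7028 -0.2179  0.3091]
 [ 0.738   0.1061  0.2061]
 [ 0.756  -0.0512  0.2135]
 [ 0.7815 -0.1921  0.2018]
 [ 0.7123  0.0233  0.2557]
 [ 0.7309 -0.1429  0.2588]]
[-1.2813 -0.1722  1.1712] 0.9124291352248391 yaw -3.0079727649983456 [ 0.0004  0.0001 -0.0005  0.0013 -0.0009  0.0013 -0.0022  0.0011 -0.0012
  0.0005]
plinth dir -0.1356405895247943
salt [[0.4204 0.153  0.0896]]
egg [[ 0.4963 -0.3565  0.0578]]
jar [[0.5256 0.1632 0.0955]]
mug [[ 0.6193 -0.3585  0.0018]]
pepper [[ 0.71   -0.3087  0.1267]]
honey [[0.6302 0.1748 0.0716]]
pp [[ 0.408  -0.3119  0.1287]]
pp2 [[ 0.4794 -0.4546  0.1239]]
```

Request:
arm_command:
  rows:
    - [[-0.4, 17, 34, 0, -0.06], [-0.4, 34, 68, 0, -0.12], [-0.4, 51, 102, 0, -0.18], [-0.4, 69, 136, 0, -0.24], [-0.4, 86, 170, 0, -0.277]]

```text
time: 0.52
ee_pos: [0.3064, -0.3322, 0.2372]
eef_rot: [[0.991, 0.131, -0.0], [0.131, -0.991, 0.001], [-0.0, -0.001, -1.0]]
wrist_force: [0.1, -0.0, -0.3]
grip_width: 0.0666
grasp_force: 0.0
```

Request:
arm_command:
  rows:
    - [[-0.4, 17, 34, 0, 0], [-0.4, 34, 68, 0, 0], [-0.4, 51, 102, 0, 0], [-0.4, 69, 136, 0, 0], [-0.4, 86, 170, 0, 0]]

```text
time: 0.93
ee_pos: [0.3924, -0.1621, 0.2375]
eef_rot: [[0.991, 0.134, -0.0], [0.134, -0.991, 0.0], [-0.0, -0.0, -1.0]]
wrist_force: [0.2, -0.3, -0.3]
grip_width: 0.0651
grasp_force: 0.0
```

Request:
arm_command:
  rows:
    - [[-0.4, 17, 34, 0, 0], [-0.4, 34, 69, 0, 0], [-0.4, 34, 69, -20, 0], [-0.4, 34, 69, -40, 0], [-0.4, 34, 69, -40, 0]]

```text
time: 1.35
ee_pos: [0.4241, -0.0928, 0.1944]
eef_rot: [[0.991, 0.137, -0.006], [0.137, -0.991, 0.003], [-0.006, -0.004, -1.0]]
wrist_force: [-0.5, 0.5, 0.5]
grip_width: 0.0649
grasp_force: 0.0
```

```bash
python3 - <<'E'
from h import *
im,d=grab('wrist'); cv2.imwrite('pics/w1.png',im[...,::-1]); print(sensors.sense()['ee_pos']); print(np.round(get_calibration('wrist')['tool_from_camera'],3))
E
```

```text
[ 0.42474409 -0.09374422  0.19602474]
[[-0.    -0.959 -0.284  0.08 ]
 [ 1.    -0.001  0.001 -0.001]
 [-0.001 -0.284  0.959 -0.148]
 [ 0.     0.     0.     1.   ]]
```

View pics/w1.png

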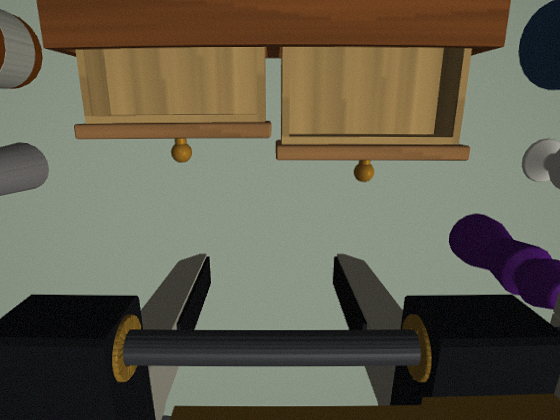

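Request:
arm_command:
  rows:
    - [[-0.4, 0, 0, -30, 0], [-0.4, 0, 0, -60, 0], [-0.4, 0, 0, -90, 0], [-0.4, 0, 0, -120, 0], [-0.4, 0, 0, -137, 0]]

```text
time: 1.82
ee_pos: [0.4253, -0.0955, 0.0591]
eef_rot: [[0.991, 0.133, -0.002], [0.133, -0.991, 0.001], [-0.002, -0.001, -1.0]]
wrist_force: [-0.4, 1.2, -1.0]
grip_width: 0.0653
grasp_force: 0.0
```

Request:
arm_command:
  rows:
    - [[-0.4, 8, 1, 0, 0], [-0.4, 16, 2, 0, 0], [-0.4, 24, 3, 0, 0], [-0.4, 32, 4, 0, 0], [-0.4, 40, 5, 0, 0]]

```text
time: 2.23
ee_pos: [0.4681, -0.0906, 0.0622]
eef_rot: [[0.991, 0.135, 0.002], [0.135, -0.991, -0.001], [0.002, 0.002, -1.0]]
wrist_force: [-2.4, -1.9, 1.9]
grip_width: 0.0651
grasp_force: 0.9
```

Request:
arm_command:
  rows:
    - [[-0.4, 8, 1, 0, 0], [-0.4, 16, 2, 0, 0], [-0.4, 24, 3, 0, 0], [-0.4, 32, 4, 0, 0], [-0.4, 40, 5, 0, 0]]

```text
time: 2.65
ee_pos: [0.5066, -0.0846, 0.0606]
eef_rot: [[0.991, 0.135, -0.001], [0.135, -0.991, 0.0], [-0.001, -0.001, -1.0]]
wrist_force: [-4.3, 0.3, 2.2]
grip_width: 0.0652
grasp_force: 1.9
```

Request:
arm_command:
  rows:
    - [[-0.4, 4, 0.5, 0, 0], [-0.4, 8, 1, 0, 0], [-0.4, 12, 1.5, 0, 0], [-0.4, 15, 2, 0, 0], [-0.4, 18, 2.5, 0, 0]]

```text
time: 3.07
ee_pos: [0.5241, -0.0823, 0.0605]
eef_rot: [[0.991, 0.134, -0.001], [0.134, -0.991, 0.0], [-0.001, -0.0, -1.0]]
wrist_force: [-3.7, -0.2, 1.4]
grip_width: 0.0652
grasp_force: 1.6
```

Request:
arm_command:
  rows:
    - [[-0.4, 1, 0, 0, 0], [-0.4, 2, 0.3, 0, 0], [-0.4, 3, 0.4, 0, 0], [-0.4, 4, 0.5, 0, 0], [-0.4, 4, 0.5, 0, 0]]

```text
time: 3.48
ee_pos: [0.5281, -0.0819, 0.0605]
eef_rot: [[0.991, 0.134, -0.0], [0.134, -0.991, 0.0], [-0.0, -0.0, -1.0]]
wrist_force: [-3.1, 1.1, -0.6]
grip_width: 0.065
grasp_force: 1.2
```

Still only sliding friction; continue gently until the stop is felt.

Request:
arm_command:
  rows:
    - [[-0.4, 0.7, 0.1, 0, 0], [-0.4, 1.4, 0.2, 0, 0], [-0.4, 2, 0.3, 0, 0], [-0.4, 2.5, 0.4, 0, 0], [-0.4, 2.5, 0.4, 0, 0]]

```text
time: 3.9
ee_pos: [0.5294, -0.0817, 0.0605]
eef_rot: [[0.991, 0.135, -0.003], [0.135, -0.991, -0.0], [-0.003, -0.0, -1.0]]
wrist_force: [-7.1, -0.2, 3.1]
grip_width: 0.0651
grasp_force: 3.5
```

Request:
arm_command:
  rows:
    - [[-0.4, 0.7, 0.1, 0, 0], [-0.4, 1.4, 0.2, 0, 0], [-0.4, 2, 0.3, 0, 0], [-0.4, 2.5, 0.4, 0, 0], [-0.4, 2.5, 0.4, 0, 0]]

```text
time: 4.32
ee_pos: [0.5296, -0.0817, 0.0605]
eef_rot: [[0.991, 0.136, -0.007], [0.136, -0.991, -0.001], [-0.007, -0.0, -1.0]]
wrist_force: [-15.3, -4.1, 8.5]
grip_width: 0.0652
grasp_force: 7.4
```

Request:
arm_command:
  rows:
    - [[-0.4, -5, -0.7, 0, 0], [-0.4, -20, -2.7, 0, 0], [-0.4, -40, -5.4, 0, 0], [-0.4, -60, -8, 0, 0], [-0.4, -80, -11, 0, 0]]

```text
time: 4.73
ee_pos: [0.454, -0.0929, 0.0612]
eef_rot: [[0.991, 0.134, 0.004], [0.134, -0.991, -0.001], [0.003, 0.002, -1.0]]
wrist_force: [0.2, -0.4, 0.1]
grip_width: 0.0653
grasp_force: 0.0
```

Request:
arm_command:
  rows:
    - [[-0.4, 0, 0, 35, 0], [-0.4, 0, 0, 70, 0], [-0.4, 0, 0, 105, 0], [-0.4, 0, 0, 140, 0], [-0.4, 0, 0, 175, 0]]

```text
time: 5.15
ee_pos: [0.4542, -0.0926, 0.2383]
eef_rot: [[0.991, 0.134, 0.004], [0.134, -0.991, -0.001], [0.004, 0.002, -1.0]]
wrist_force: [0.7, 0.1, 0.4]
grip_width: 0.0651
grasp_force: 0.0
```

```bash
python3 - <<'E'
from h import *
np.set_printoptions(precision=4,suppress=True)
im,d=grab('top'); a=im[120:310,180:450]; im2,_=grab('wrist')
a=cv2.resize(a,(398,280),interpolation=cv2.INTER_CUBIC)
b=cv2.resize(im2,(373,280)); cv2.imwrite('pics/c2.png',np.hstack([a,b])[...,::-1])
print(sensors.sense()['ee_pos'],sensors.sense()['time'])
for th in [.95,.912,.8,.7,.6,.5,.4,.3,.2,.1,0,-.02]:
    u=.772-.18*np.cos(th)+.012*np.sin(th)+.0075; z=.151+.18*np.sin(th)+.012*np.cos(th)+.019
    print(th,u,np.array([.991*u+.134*.151,.134*u-.991*.151,z]))
E
```

```text
[ 0.4576 -0.0941  0.2424] 5.25
0.95 0.6845580299539734 [ 0.6986 -0.0579  0.3234]
0.912 0.6787989630135813 [ 0.6929 -0.0587  0.3197]
0.8 0.6627010654083045 [ 0.677  -0.0608  0.3075]
0.7 0.6495590185356444 [ 0.6639 -0.0626  0.2951]
0.6 0.6377152989969982 [ 0.6522 -0.0642  0.2815]
0.5 0.6272882453229833 [ 0.6419 -0.0656  0.2668]
0.4 0.6183820411871844 [ 0.6331 -0.0668  0.2511]
0.3 0.611085674437327 [ 0.6258 -0.0678  0.2347]
0.2 0.6054720479581172 [ 0.6203 -0.0685  0.2175]
0.1 0.6015972512497173 [ 0.6164 -0.069   0.1999]
0 0.5995 [ 0.6143 -0.0693  0.182 ]
-0.02 0.599296014799696 [ 0.6141 -0.0693  0.1784]
```

View pics/c2.png

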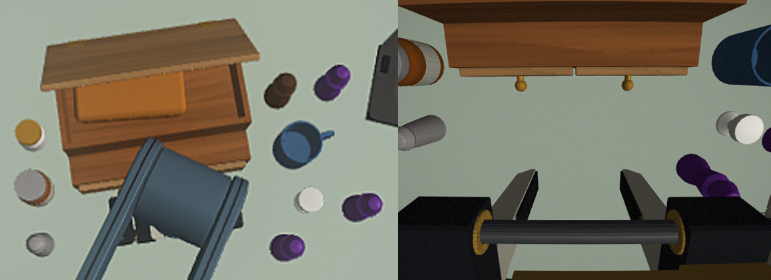

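Both drawers sit flush with the plinth (the panel line at rows 67–76 of the wrist picture is even), the lid is still up, and nothing else has moved. Next is the lid: go up, then over it.

Request:
arm_command:
  rows:
    - [[-0.4, 0, 0, 32, 0], [-0.4, 0, 0, 64, 0], [-0.4, 0, 0, 96, 0], [-0.4, 0, 0, 128, 0], [-0.4, 0, 0, 150, 0]]

```text
time: 5.67
ee_pos: [0.4544, -0.0927, 0.3886]
eef_rot: [[0.991, 0.134, 0.005], [0.134, -0.991, -0.002], [0.005, 0.003, -1.0]]
wrist_force: [1.3, -0.8, 0.3]
grip_width: 0.0652
grasp_force: 0.0
```

Request:
arm_command:
  rows:
    - [[-0.4, 27, 4, 0, 0], [-0.4, 54, 8, 0, 0], [-0.4, 81, 12, 0, 0], [-0.4, 108, 15, 0, 0], [-0.4, 135, 19, 0, 0]]

```text
time: 6.08
ee_pos: [0.5903, -0.0733, 0.3853]
eef_rot: [[0.991, 0.134, 0.002], [0.134, -0.991, -0.0], [0.002, 0.001, -1.0]]
wrist_force: [0.4, 0.1, -0.1]
grip_width: 0.0656
grasp_force: 0.0
```

Request:
arm_command:
  rows:
    - [[-0.4, 27, 4, 0, 0], [-0.4, 54, 8, 0, 0], [-0.4, 81, 12, 0, 0], [-0.4, 105, 15, 0, 0], [-0.4, 115, 17, 0, 0]]

```text
time: 6.5
ee_pos: [0.7064, -0.056, 0.3832]
eef_rot: [[0.991, 0.135, 0.001], [0.135, -0.991, 0.001], [0.001, -0.0, -1.0]]
wrist_force: [0.5, 0.4, -0.7]
grip_width: 0.0651
grasp_force: 0.0
```

Request:
arm_command:
  rows:
    - [[-0.4, -2, 0, -15, 0], [-0.4, -4, 0, -30, 0], [-0.4, -6, -1, -42, 0], [-0.4, -8, -1, -52, 0], [-0.4, -8, -1, -57, 0]]

```text
time: 6.92
ee_pos: [0.6953, -0.0572, 0.3262]
eef_rot: [[0.991, 0.134, -0.001], [0.134, -0.991, 0.001], [-0.001, -0.001, -1.0]]
wrist_force: [-0.1, -0.9, -0.0]
grip_width: 0.0653
grasp_force: 0.0
```

Request:
arm_command:
  rows:
    - [[-0.4, -2, 0, -2, 0], [-0.4, -4, -0.5, -4, 0], [-0.4, -6, -1, -6, 0], [-0.4, -8, -1, -8, 0], [-0.4, -10, -1, -10, 0]]

```text
time: 7.33
ee_pos: [0.6855, -0.0584, 0.3196]
eef_rot: [[0.991, 0.134, 0.002], [0.134, -0.991, -0.001], [0.002, 0.001, -1.0]]
wrist_force: [1.2, -0.4, 1.4]
grip_width: 0.065
grasp_force: 1.1
```

Request:
arm_command:
  rows:
    - [[-0.4, -5, -0.5, -5, 0], [-0.4, -10, -1.5, -10, 0], [-0.4, -14, -2, -14, 0], [-0.4, -18, -3, -19, 0], [-0.4, -22, -4, -24, 0]]

```text
time: 7.75
ee_pos: [0.6628, -0.0623, 0.2948]
eef_rot: [[0.991, 0.134, 0.001], [0.134, -0.991, -0.0], [0.001, 0.0, -1.0]]
wrist_force: [0.7, 1.5, 2.6]
grip_width: 0.0653
grasp_force: 1.0
```

Request:
arm_command:
  rows:
    - [[-0.4, -4, -0.5, -5, 0], [-0.4, -8, -1, -10, 0], [-0.4, -12, -1.5, -16, 0], [-0.4, -17, -2, -22, 0], [-0.4, -21, -2.5, -28, 0]]

```text
time: 8.17
ee_pos: [0.6419, -0.0649, 0.2659]
eef_rot: [[0.991, 0.134, 0.0], [0.134, -0.991, -0.0], [0.0, 0.0, -1.0]]
wrist_force: [1.6, -1.1, 1.6]
grip_width: 0.0652
grasp_force: 0.8
```

Request:
arm_command:
  rows:
    - [[-0.4, -4, -0.5, -6, 0], [-0.4, -8, -1, -12, 0], [-0.4, -11, -1.5, -18, 0], [-0.4, -14, -2, -25, 0], [-0.4, -16, -2, -32, 0]]

```text
time: 8.58
ee_pos: [0.6255, -0.0668, 0.234]
eef_rot: [[0.991, 0.134, -0.001], [0.134, -0.991, -0.0], [-0.001, -0.0, -1.0]]
wrist_force: [-0.9, -0.5, 1.8]
grip_width: 0.0651
grasp_force: 0.7
```

Request:
arm_command:
  rows:
    - [[-0.4, -2, 0, -7, 0], [-0.4, -4, -0.5, -14, 0], [-0.4, -6, -0.5, -21, 0], [-0.4, -8, -1, -28, 0], [-0.4, -9, -1, -35, 0]]

```text
time: 9.0
ee_pos: [0.6169, -0.0678, 0.1989]
eef_rot: [[0.991, 0.134, -0.0], [0.134, -0.991, 0.0], [-0.0, -0.0, -1.0]]
wrist_force: [-0.3, -1.6, 0.3]
grip_width: 0.0655
grasp_force: 0.7
```

Request:
arm_command:
  rows:
    - [[-0.4, 0, 0, -4, 0], [-0.4, -1, 0, -8, 0], [-0.4, -1, 0, -12, 0], [-0.4, -1, 0, -15, 0], [-0.4, -1, 0, -17, 0]]

```text
time: 9.42
ee_pos: [0.616, -0.0677, 0.1822]
eef_rot: [[0.991, 0.134, -0.001], [0.134, -0.991, 0.0], [-0.0, -0.0, -1.0]]
wrist_force: [-1.2, 0.7, 11.3]
grip_width: 0.0651
grasp_force: 6.5
```

Request:
arm_command:
  rows:
    - [[-0.4, 0, 0, -0.7, 0], [-0.4, 0, 0, -1.4, 0], [-0.4, 0, 0, -2, 0], [-0.4, 0, 0, -2.5, 0], [-0.4, 0, 0, -2.5, 0]]

```text
time: 9.83
ee_pos: [0.6161, -0.0677, 0.1822]
eef_rot: [[0.991, 0.134, 0.001], [0.134, -0.991, -0.0], [0.001, 0.001, -1.0]]
wrist_force: [-4.7, 1.0, 11.5]
grip_width: 0.0652
grasp_force: 5.8
```

The lid has stopped with the tips at 163 mm, which is the shut height. I'll retreat and check.

Request:
arm_command:
  rows:
    - [[-0.4, 0, 0, 15, 0], [-0.4, 0, 0, 45, 0], [-0.4, 0, 0, 80, 0], [-0.4, 0, 0, 115, 0], [-0.4, 0, 0, 150, 0]]

```text
time: 10.25
ee_pos: [0.6161, -0.0675, 0.3316]
eef_rot: [[0.991, 0.135, 0.0], [0.135, -0.991, 0.0], [0.0, -0.0, -1.0]]
wrist_force: [0.4, -0.3, -0.6]
grip_width: 0.0651
grasp_force: 0.0
```

Request:
arm_command:
  rows:
    - [[-0.4, -30, -4, 0, 0], [-0.4, -60, -8, 0, 0], [-0.4, -90, -12, 0, 0], [-0.4, -120, -16, 0, 0], [-0.4, -150, -20, 0, 0]]

```text
time: 10.67
ee_pos: [0.465, -0.0876, 0.3301]
eef_rot: [[0.991, 0.135, 0.001], [0.135, -0.991, -0.0], [0.001, 0.0, -1.0]]
wrist_force: [-1.2, -0.3, 0.2]
grip_width: 0.065
grasp_force: 0.0
```

```bash
python3 - <<'E'
from h import *
np.set_printoptions(precision=4,suppress=True)
im,d=grab('scene'); cv2.imwrite('pics/s2.png',cv2.resize(im[80:340,150:410],(560,560))[...,::-1])
im,d=grab('top')
W=world('top',[(u,v) for u in (225,250,300,335) for v in (168,180,190)]); print(W); print(sensors.sense()['ee_pos'],sensors.sense()['wrist_force'])
E
```

```text
[[ 0.7209  0.091   0.1651]
 [ 0.6887  0.0908  0.1633]
 [ 0.6616  0.0902  0.164 ]
 [ 0.7197  0.0249  0.166 ]
 [ 0.6877  0.0249  0.1639]
 [ 0.6614  0.025   0.1611]
 [ 0.7187 -0.1066  0.1639]
 [ 0.6854 -0.1059  0.1664]
 [ 0.6591 -0.1055  0.1643]
 [ 0.7178 -0.1989  0.1634]
 [ 0.686  -0.1981  0.1601]
 [ 0.658  -0.1967  0.1644]]
[ 0.463  -0.0875  0.3308] [0.3269 0.2662 0.7235]
```

View pics/s2.png

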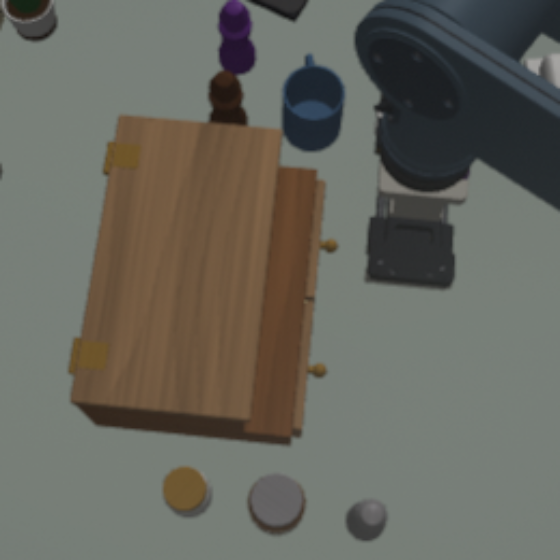

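The lid lies flat at about 0.164 m, both drawer fronts are flush (knobs at (330,245) and (318,370)), the surroundings are in place and the arm is clear.

```bash
python3 -c "
from plant import ticket; print(ticket.job_done())"
```

```text
the job is handed in; nothing more can be done
None
```

I pushed both drawers home, then pushed the lid down until it was shut, and handed the job in after about 11 s. The last pictures showed the drawers flush, the lid flat and nothing around the bin shifted; no verdict came back.

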